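# Fit the incubation chamber's matching cover plate

## Task

Find out which of the two white cover plates in the clear rack fits the grey chamber base's two dowel pins, and leave that one fully home: flat on the base, over both pins, its tongue between the two upright cheeks. Draw a plate out by its tongue, let it lie on the bench, then take it again by its handle and try it gently on the pins without dropping or banging it. The plate that does not fit must end up lying flat on the bench or still in its rack, and the jar, beaker and brush stay where they are.

Things in the scene. Friction and masses are not known exactly. Their poses are not given: they have to be found in the camera images.
- seat (a point): Centre of the flat deck on top of the fixed chamber base; z up, -x the front. A plate that is home has its underside on the deck, its centre over this point, its axes along these (handle centre 27.5 mm above it). The wrong plate stops on the second pin's tip, about 18 mm above the deck.
- base: Fixed grey chamber base, 150 x 130 mm, deck 30 mm above the bench; origin on the bench under the seat, same axes. Two upright 10 mm steel dowel pins rise 18 mm from the deck (last 5 mm tapered): one always at x -28, y +40 mm, the other at x +30 and y either -24 or -40 mm: this varies and is not reported (a flush black blank fills the other spot).
- fork (a point): Middle of the base's front fork, 78 mm in front of the seat, at the top, 86 mm above the bench. Two upright cheeks, each 37 mm long in x and 12 mm thick in y, 20 mm apart; a seated plate's tongue stands between them, with no room there for fingers.
- rack: Fixed clear acrylic rack, no floor, origin on the bench; x -50 to +75 mm, 284 mm wide, roof 52 to 58 mm above the bench, open in front (-x); 8 mm walls at y -138, 0, +138. Plates lie with centres near x 0, y +69 and -69 mm, squared within 0.04 rad, handles under the roof. A plate can be lifted once drawn about 140 mm straight out (-x).
- plate_a: White plastic cover plate a, 110 x 110 x 10 mm, about 0.35 kg, flat in one of the rack's two bays (which one varies). Origin under its centre, x to the rear, y left, z up. Two 12 mm through holes: at x -28, y +40 mm and at x +30, y -24 mm; only the second differs from the other plate. Has a handle and a tongue.
- plate_a_handle (a point): Centre of plate a's handle bar, 27.5 mm above the centre of the plate's underside; plate axes. The bar is 14 mm thick in x, 60 mm long in y, and rises from 10 to 45 mm above the underside.
- plate_a_tongue (a point): Centre of plate a's front tongue: 79 mm in front (-x) of the plate's centre, 20 mm above its underside; plate axes. The tongue juts from x -55 to -99 mm, is 12 mm thick in y and 40 mm tall; it sticks out of the rack and can be pinched from above.
- plate_b: White plastic cover plate b, 110 x 110 x 10 mm, about 0.35 kg, flat in one of the rack's two bays (which one varies). Origin under its centre, x to the rear, y left, z up. Two 12 mm through holes: at x -28, y +40 mm and at x +30, y -40 mm; only the second differs from the other plate. Has a handle and a tongue.
- plate_b_handle (a point): Centre of plate b's handle bar, 27.5 mm above the centre of the plate's underside; plate axes. The bar is 14 mm thick in x, 60 mm long in y, and rises from 10 to 45 mm above the underside.
- plate_b_tongue (a point): Centre of plate b's front tongue: 79 mm in front (-x) of the plate's centre, 20 mm above its underside; plate axes. The tongue juts from x -55 to -99 mm, is 12 mm thick in y and 40 mm tall; it sticks out of the rack and can be pinched from above.
- jar_mid (a point): Bystander: glass jar with white cap, 60 mm across, 75 mm tall, on the bench in front of the base; point half-way up.
- beaker_mid (a point): Bystander: open glass beaker, 66 mm across, 80 mm tall, on the bench in front of the base; point half-way up.
- brush_mid (a point): Bystander: brush lying across the rear of the rack's roof; point near its middle.
Mind the look-alikes: they are no part of the job. Of the things that look like the base, take the one that is farthest to the robot's left at the start. What is shaped like the plate_a but green is not meant.

How it is judged:
By the outcome, as a careful person would: the job done as asked, in the order asked, and still so for the second after the job is handed in, with the robot touching nothing.
It also fails if it takes over 72 s, if anything falls off the work surface, if the arm or the gripper's body presses on something with over 40 N, if the wrist force passes 120 N, or if a joint passes its speed limit or range.

## Robot

A 6-joint arm with a two-finger parallel gripper is mounted at the origin on the work surface. World frame = base frame: x ahead of the robot, y to its left, z up, the work surface at z = 0. Lengths are in mm, angles in rad, forces in N, time in s.
With the tool pointing down it reaches from about 400 to 925 mm from the base axis. Payload 12.5 kg.
Tool frame: the origin (TCP) lies on the centre line of the jaws, within the pads' length; the fingertips stand 17 mm ahead of it and the grasp point (between the pads) lies 2 mm behind it; z points along the fingers, y is the line along which they close (so a half turn about z gives the same grasp; the last joint's range is limited). The gripper opens to 95 mm and grips with 3 to 60 N. Pads are 20 mm wide; open, the fingers measure 119 mm over their backs; the gripper's body (75 mm by 180 mm) begins 59 mm behind the grasp point.
Start: joints at [1.023, 0.491, 1.559, -0, 1.092, -0.106], TCP at [267.215, 565.014, 231.661] pointing down, gripper open.
Joint ranges: [-3.1, 3.1], [-0.84, 2.19], [0.05, 2.79], [-1.13, 4.28], [0.06, 2.93], [-2.69, 2.69]. Speed limits (rad/s): [2.22, 2.22, 2.79, 3.14, 3.14, 3.14].

## Interface

Orientations are given as [roll, pitch, yaw] about the fixed x, y, z axes, in that order (R = Rz(yaw) Ry(pitch) Rx(roll)).
In Python, from cell import env gives the robot as it stands.
- The arm moves only by the tool drive_tool, never from a script. Its argument "deltas" is text: rows parted by semicolons, each of 4 numbers parted by spaces: the shift along the world's x, y, z normalised to -1 to 1, where 1 is 100 mm, then the turn about the world's z normalised to -1 to 1, where 1 is 180 degrees. A call has 1 to 10 rows; each row shifts and turns the commanded pose from where the row before left it; what a row does not reach is not made up. A row lasts 1/12 s, in which the tool goes at most 41.7 mm and 7.16 degrees, less where a joint would pass 70% of its speed; a pose out of reach is approached as far as the arm can. A call with a number of a shift or a turn outside -1 to 1 is refused whole. A call with a gripper value outside its range is refused whole. "gripper" is the closure, from 0 (fully open) to 1 (shut), set as the call begins (left out, the last holds). The fingers move at their own pace and stop on an object; the grip force is fixed at half the most. Time passes only in rows, so rows that do not move let the fingers close. It gives the time, the measured TCP pose, the force, the opening and the grip force at its end, in the units of the state.
- env.state(): the state, without advancing time (a new reading comes with each control period).
- env.read_camera(name): name is "side" or "top"; returns (picture, depth): 400x640x3 uint8, red, green, blue; 400x640 float32, mm along the optical axis (not along the pixel's ray), 0 where there is no reading.
- env.camera_params(name): a dict with "mtx" (3x3 intrinsics, pixels), "camera_from_world" (4x4, takes a point from world to camera coordinates). Camera axes: x right, y down, z forward; pixel columns grow to the right and rows downward; lengths in mm; the calibration is good to about 2 mm. A picture is of the moment at which its call begins. camera_params takes no time and is no camera call.
- env.job_done(): hands the job in; it is judged then, once.
The state is a dict: "t": time; "joints": joint angles; "qvel": joint speeds; "tau": joint torques, N m; "eef_pos": TCP position; "tcp_rot": TCP orientation; "ft_force": force on the tool from outside, world axes, zero at the start; "moment": the same for the moment, N m; "opening": opening from 0.0 (shut) to 1.0 (fully open); "grip_force": force on a finger pad.
Only numpy, scipy, OpenCV 4.12 (cv2) and the standard library are available. Lean on these libraries where they do the work, as an engineer would, in place of code of your own. Each camera call takes 0.05 s, during which the arm holds its last target. There are 200 camera calls.

## Working session

There is one attempt and no reset: what is moved stays moved. The work goes in short steps, Python scripts to look and compute and a tool call to move; the robot and the scene stay as the last step left them, time stands still between calls to the robot, and variables do not carry over. Pictures are saved under pics/ and viewed, at most 10 in all, crops included, and the job is handed in when it is done.

Besides the shell and the picture viewer there is one more tool, called after "Request:" as name(argument=value, ...), one argument or row to a line, values as JSON. drive_tool: Moves the arm, as the interface text tells. Its arguments: {"type":"object","properties":{"deltas":{"type":"string"},"gripper":{"type":"number"}},"required":["deltas"]}

```bash
mkdir -p pics; ls
cat > h.py <<'E'
import numpy as np, cv2
from cell import env
def snap(name,fn=None):
    im,d=env.read_camera(name)
    np.savez(f'{name}.npz',im=im,d=d)
    if fn: cv2.imwrite(f'pics/{fn}',im[:,:,::-1])
    return im,d
def load(name):
    z=np.load(f'{name}.npz'); return z['im'],z['d']
def world(name,u,v,d=None,z=None):
    p=env.camera_params(name);K=np.array(p['mtx']);T=np.linalg.inv(np.array(p['camera_from_world']))
    r=np.linalg.inv(K)@np.array([u,v,1.])
    if z is None: return (T@np.r_[r*d,1])[:3]
    o=T[:3,3];w=T[:3,:3]@r
    return o+w*(z-o[2])/w[2]
def pix(name,P):
    p=env.camera_params(name);c=np.array(p['camera_from_world'])@np.r_[P,1]
    q=np.array(p['mtx'])@c[:3]; return q[:2]/q[2]
def crop(name,u0,v0,u1,v1,s,fn):
    im,_=load(name);cv2.imwrite(f'pics/{fn}',cv2.resize(im[v0:v1,u0:u1,::-1],None,fx=s,fy=s,interpolation=cv2.INTER_CUBIC))
E
python3 - <<'E'
from h import *
for n in('top','side'):
    snap(n,n+'0.png')
    p=env.camera_params(n);print(np.array(p['mtx']).round(1).tolist(),np.linalg.inv(np.array(p['camera_from_world'])).round(3).tolist())
print(env.state())
E
```

```text
pics
[[519.6, 0.0, 316.0], [0.0, 519.6, 198.2], [0.0, 0.0, 1.0]] [[0.014, -0.99, 0.139, 367.064], [-1.0, -0.013, 0.005, 17.022], [-0.003, -0.139, -0.99, 1723.642], [0.0, 0.0, 0.0, 1.0]]
[[380.3, 0.0, 315.9], [0.0, 380.3, 193.3], [0.0, 0.0, 1.0]] [[0.821, -0.409, 0.399, 135.292], [-0.571, -0.578, 0.583, -631.792], [-0.008, -0.706, -0.708, 906.511], [0.0, 0.0, 0.0, 1.0]]
{'t': 0.1, 'joints': array([ 1.02343142e+00,  4.91497452e-01,  1.55938452e+00, -1.66632049e-05,
        1.09166185e+00, -1.05581489e-01]), 'qvel': array([ 0.0004312 , -0.00319911, -0.00054972,  0.00044776,  0.00052006,
        0.00180526]), 'tau': array([ 2.68172400e-03, -6.13629198e+01, -2.58608776e+01,  6.93828170e-02,
        4.70286654e-02, -6.70832128e-05]), 'eef_pos': array([267.09484974, 564.84672532, 231.12267621]), 'tcp_rot': array([-3.14064522e+00, -8.55422381e-05,  2.69981689e+00]), 'ft_force': array([ 0.27959361, -0.36037344,  0.70052543]), 'moment': array([-0.021665  , -0.00322645, -0.00186815]), 'grip_force': 0.0, 'opening': 0.9976448824878841}
```

View pics/top0.png

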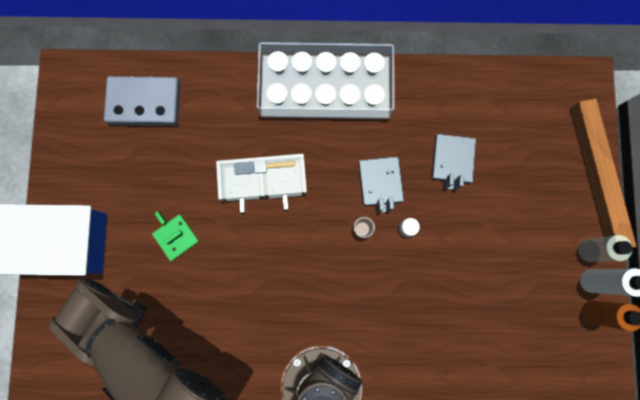

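View pics/side0.png

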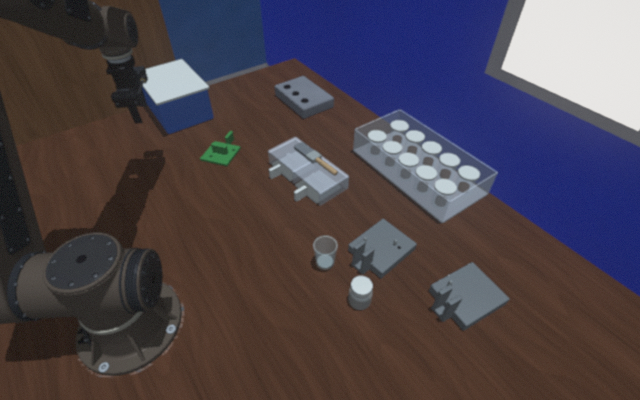

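Top view: there are two base look-alikes, at (381,182) and (454,160). The left-most, (381,182), is the one meant, and the beaker (364,228) and jar (410,228) stand in front of it. The rack is at (262,178), with tongues at (242,205) and (285,201). The green plate at (175,237) is a decoy. I'll enlarge to confirm.

Run:
```python
from h import *
im,_=load('top'); a=im[145:245,205:315,::-1]; b=im[145:245,345:435,::-1]
a=cv2.resize(a,None,fx=4,fy=4,interpolation=cv2.INTER_CUBIC);b=cv2.resize(b,None,fx=4,fy=4,interpolation=cv2.INTER_CUBIC)
cv2.imwrite('pics/topc.png',np.hstack([a,b]))
im,_=load('side'); a=im[125:215,255:355,::-1]; b=im[210:310,320:420,::-1]
a=cv2.resize(a,(400,360),interpolation=cv2.INTER_CUBIC);b=cv2.resize(b,(400,400),interpolation=cv2.INTER_CUBIC)
cv2.imwrite('pics/sidec.png',np.hstack([np.vstack([a,np.zeros((40,400,3),np.uint8)]),b]))
```

```text
(no output)
```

View pics/topc.png

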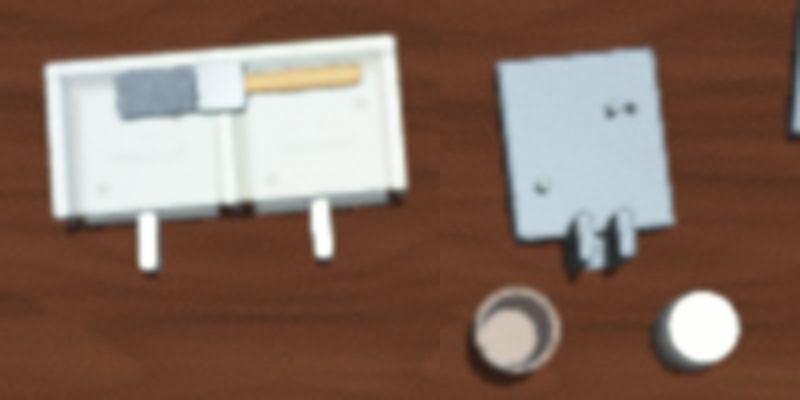

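View pics/sidec.png

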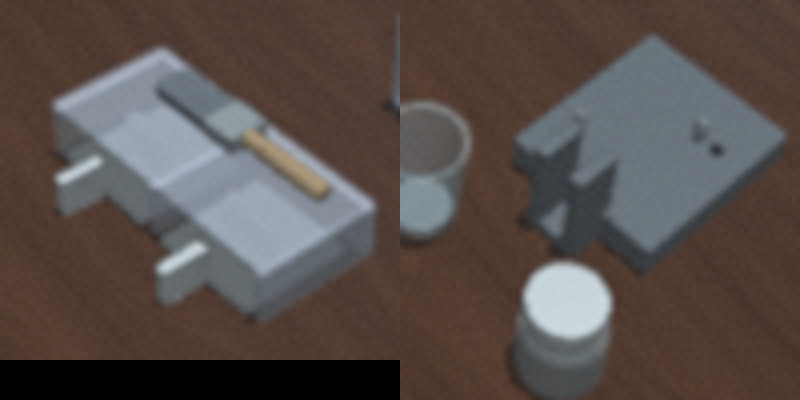

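```bash
cat > fit.py <<'E'
from h import *
from scipy.optimize import least_squares
def fit(obs,x0):
    """obs: list (cam,u,v,local xyz)"""
    def P(q,l): c,s=np.cos(q[2]),np.sin(q[2]); return np.array([q[0]+c*l[0]-s*l[1],q[1]+s*l[0]+c*l[1],l[2]])
    f=lambda q: np.concatenate([pix(c,P(q,l))-[u,v] for c,u,v,l in obs])
    r=least_squares(f,x0,x_scale=[100,100,.1],loss='soft_l1'); return r.x,r.fun.reshape(-1,2)
E
python3 - <<'E'
from fit import *
TB=lambda x,y:('top',345+(x-440)/4-.375,145+y/4-.375)
SB=lambda x,y:('side',320+(x-400)/4-.375,210+y/4-.375)
TR=lambda x,y:('top',205+x/4-.375,145+y/4-.375)
SR=lambda x,y:('side',255+x/4-.375,125+y/4-.375)
BL,BR,FR,FL=(75,65,30),(75,-65,30),(-75,-65,30),(-75,65,30)
tb=[(*TB(498,62),BL),(*TB(653,47),BR),(*TB(675,221),FR),(*TB(517,236),FL),(*TB(541,185),(-28,40,48)),(*TB(610,110),(30,-24,42))]
sb=[(*SB(652,37),BL),(*SB(785,136),BR),(*SB(642,250),FR),(*SB(516,142),FL),(*SB(580,112),(-28,40,48)),(*SB(702,121),(30,-24,48))]
x0=[700,-100,.1]
for o in(tb,sb,tb+sb):
    q,r=fit(o,x0);print('base',q.round(3));print(r.round(1).tolist())
rt=[(*TR(46,65),(75,142,58)),(*TR(395,36),(75,-142,58)),(*TR(407,188),(-50,-142,58)),(*TR(57,215),(-50,142,58))]
q,r=fit(rt,[700,100,.1]);print('rack',q.round(3),r.round(1).tolist())
rs=[(*SR(162,48),(75,142,58)),(*SR(374,208),(75,-142,58)),(*SR(260,278),(-50,-142,58)),(*SR(55,105),(-50,142,58))]
q,r=fit(rs,[700,100,.1]);print('rack',q.round(3),r.round(1).tolist())
for n,(a,b) in {'L':((149,213),(150,267)),'R':((319,200),(324,257))}.items():
    print(n,[world(*TR(*p),z=40).round(1) for p in(a,b)])
for n,(a,b) in {'Ls':((57,180),(100,160)),'Rs':((158,268),(205,245))}.items():
    print(n,[world(*SR(*p),z=40).round(1) for p in(a,b)])
print('holes',[world(*TR(*p),z=10).round(1) for p in((103,188),(270,180),(362,102))])
for c in('top','side'):
    _,d=load(c)
    for P in((705,-85,30),): 
        u,v=pix(c,P).round().astype(int);print(c,[world(c,u+i,v,d=d[v,u+i]).round(1)[2] for i in(-6,-3,0,3)])
print([world('top',364,220,z=80).round(0),world('top',410,225,z=75).round(0)])
E
```

```text
base [ 6.66769e+02 -1.88284e+02  1.12000e-01]
[[-0.3, 0.1], [-0.2, 0.1], [-0.2, 1.1], [-0.0, 1.2], [0.5, -1.7], [0.4, -1.9]]
base [ 6.63919e+02 -1.87955e+02  1.07000e-01]
[[-0.6, -0.5], [0.2, 0.4], [0.5, 1.5], [-1.9, -0.7], [0.3, -0.5], [0.4, -0.0]]
base [ 6.64953e+02 -1.88036e+02  1.09000e-01]
[[-0.3, 0.6], [-0.2, 0.7], [-0.4, 1.7], [-0.2, 1.7], [0.4, -1.2], [0.3, -1.3], [-0.4, -0.7], [0.4, 0.2], [0.9, 1.4], [-1.6, -0.8], [0.6, -0.6], [0.7, -0.2]]
rack [6.59016e+02 2.03388e+02 9.60000e-02] [[0.5, -0.1], [-0.2, 0.2], [-0.2, -0.3], [-0.1, 0.1]]
rack [6.57527e+02 2.03623e+02 8.90000e-02] [[0.4, 0.4], [0.3, -0.1], [-0.1, -0.1], [-0.6, -0.1]]
L [array([601.3, 267.9,  40. ]), array([556.8, 265.6,  40. ])]
R [array([613.9, 129. ,  40. ]), array([566.9, 123.9,  40. ])]
Ls [array([556.8, 269.3,  40. ]), array([600.5, 270.4,  40. ])]
Rs [array([569.9, 128.5,  40. ]), array([615.8, 128.8,  40. ])]
holes [array([626. , 311.5,  10. ]), array([634.6, 172.3,  10. ]), array([701.8,  96.8,  10. ])]
top [np.float64(-2.7), np.float64(-4.9), np.float64(-6.9), np.float64(-0.7)]
side [np.float64(-0.2), np.float64(-0.6), np.float64(-1.7), np.float64(2.5)]
[array([ 530., -128.,   80.]), array([ 516., -275.,   75.])]
```

Base ≈ (666, −188), yaw 0.109. The upright pin is at y −24 and the black blank at −40, so plate **a** fits. The right-bay plate shows holes Δy ≈ 80 mm (plate b), so plate a is in the left bay. Its tongue is at about (577, 268), yaw 0.06. Going there now.

Request:
drive_tool(
  deltas="0.28 -0.27 -0.04 0.016;0.28 -0.27 -0.04 0.016;0.28 -0.27 -0.04 0.016;0.28 -0.27 -0.04 0.016;0.28 -0.27 -0.04 0.016;0.28 -0.27 -0.04 0.016;0.28 -0.27 -0.04 0.016;0.28 -0.27 -0.04 0.016;0.28 -0.27 -0.04 0.016;0.28 -0.27 -0.04 0.016",
  gripper=0.3,
)

```text
t: 0.93
eef_pos: [548.3, 293.4, 191.2]
tcp_rot: [-3.142, -0.001, -3.078]
ft_force: [1.5, 0.7, 0.6]
opening: 0.7
grip_force: 0.0
```

Request:
drive_tool(
  deltas="0.15 -0.13 -0.3 0;0.15 -0.13 -0.3 0;0 0 -0.2 0;0 0 0 0;0 0 0 0",
)

```text
t: 1.35
eef_pos: [576.8, 268.8, 111.0]
tcp_rot: [-3.141, -0.002, -3.081]
ft_force: [-0.4, -0.2, 0.8]
opening: 0.7
grip_force: 0.0
```

Run:
```python
from h import *
s=env.state();print(s['eef_pos'].round(1),s['tcp_rot'].round(3),s['ft_force'].round(1),s['t'])
t,_=snap('top');sd,_=snap('side')
P=s['eef_pos']+[0,0,10]
u,v=pix('top',P).round().astype(int);a=cv2.resize(t[v-35:v+35,u-40:u+40,::-1],None,fx=5,fy=5,interpolation=cv2.INTER_CUBIC);print(u,v)
u,v=pix('side',P).round().astype(int);b=cv2.resize(sd[v-35:v+35,u-40:u+40,::-1],None,fx=5,fy=5,interpolation=cv2.INTER_CUBIC);print(u,v)
cv2.imwrite('pics/g1.png',np.hstack([a,b]))
```

```text
[576.8 268.8 111. ] [-3.141e+00 -2.000e-03 -3.081e+00] [-0.4 -0.2  0.8] 1.35
238 202
272 149
```

View pics/g1.png

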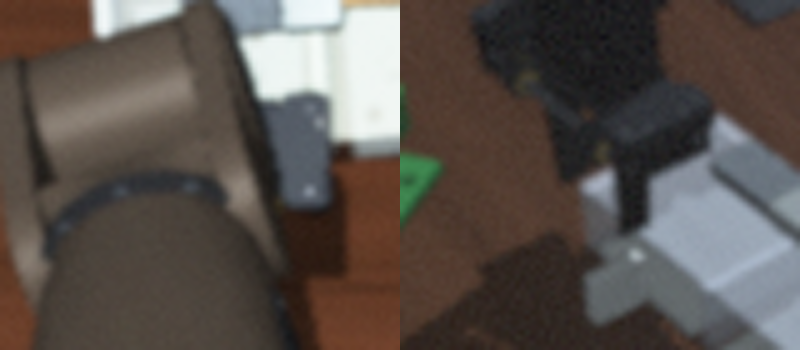

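The side view shows the jaws above the left tongue (around crop 610,280), inside the opening. Descending and pinching the tongue.

Request:
drive_tool(
  deltas="0 0 -0.2 0;0 0 -0.2 0;0 0 -0.2 0;0 0 -0.15 0;0 0 -0.1 0;0 0 0 0;0 0 0 0",
)

```text
t: 2.03
eef_pos: [577.5, 269.6, 27.7]
tcp_rot: [3.141, 0.001, -3.08]
ft_force: [0.3, 0.6, -0.1]
opening: 0.702
grip_force: 0.0
```

Request:
drive_tool(
  deltas="0 0 0 0;0 0 0 0;0 0 0 0;0 0 0 0;0 0 0 0;0 0 0 0;0 0 0 0;0 0 0 0",
  gripper=1,
)

```text
t: 2.7
eef_pos: [577.2, 269.0, 26.7]
tcp_rot: [3.141, 0.0, -3.081]
ft_force: [0.2, -1.0, 0.7]
opening: 0.195
grip_force: 0.0
```

Request:
drive_tool(
  deltas="0 0 0 0;0 0 0 0;0 0 0 0;0 0 0 0",
)

```text
t: 3.03
eef_pos: [577.2, 269.1, 26.6]
tcp_rot: [3.141, -0.0, -3.081]
ft_force: [0.8, -0.0, 0.9]
opening: 0.124
grip_force: 30.0
```

Request:
drive_tool(
  deltas="-0.05 -0.005 0 0;-0.1 -0.01 0 0;-0.1 -0.01 0 0;-0.1 -0.01 0 0;-0.1 -0.01 0 0;-0.1 -0.01 0 0;-0.1 -0.01 0 0;-0.1 -0.01 0 0;-0.1 -0.01 0 0;-0.1 -0.01 0 0",
)

```text
t: 3.87
eef_pos: [481.1, 259.4, 26.6]
tcp_rot: [3.142, -0.0, -3.081]
ft_force: [0.9, 0.6, -2.0]
opening: 0.126
grip_force: 30.0
```

Request:
drive_tool(
  deltas="-0.1 -0.01 0 0;-0.1 -0.01 0 0;-0.1 -0.01 0 0;-0.1 -0.01 0 0;-0.1 -0.01 0 0;-0.05 0 0 0;0 0 0 0;0 0 0 0",
)

```text
t: 4.53
eef_pos: [426.8, 254.5, 26.7]
tcp_rot: [-3.141, -0.001, -3.08]
ft_force: [-1.4, -0.7, -2.0]
opening: 0.122
grip_force: 30.0
```

Request:
drive_tool(
  deltas="0 0 0 0;0 0 0 0;0 0 0 0;0 0 0 0;0 0 0 0;0 0 0 0",
  gripper=0.6,
)

```text
t: 5.03
eef_pos: [427.4, 254.5, 26.7]
tcp_rot: [3.141, 0.0, -3.081]
ft_force: [0.0, 0.1, 0.6]
opening: 0.389
grip_force: 0.0
```

Request:
drive_tool(
  deltas="0 0 0.2 0;0 0 0.3 0;0 0 0.3 0;0 0 0.3 0;0 0 0.3 0;-0.1 0.3 0 -0.035;-0.1 0.3 0 -0.035;-0.1 0.3 0 -0.035;-0.1 0.3 0 -0.035;0 0.2 0 -0.035",
  gripper=0.5,
)

```text
t: 5.87
eef_pos: [385.5, 396.6, 166.8]
tcp_rot: [3.141, -0.0, 2.648]
ft_force: [0.2, -0.8, 0.1]
opening: 0.5
grip_force: 0.0
```

Run:
```python
from h import *
s=env.state();print(s['eef_pos'].round(1),s['tcp_rot'].round(3),s['t'])
t,_=snap('top');sd,_=snap('side')
u,v=pix('top',(510,260,20)).round().astype(int);a=cv2.resize(t[v-40:v+40,u-40:u+40,::-1],None,fx=5,fy=5,interpolation=cv2.INTER_CUBIC);print(u,v)
u,v=pix('side',(510,260,20)).round().astype(int);b=cv2.resize(sd[v-40:v+40,u-40:u+40,::-1],None,fx=5,fy=5,interpolation=cv2.INTER_CUBIC);print(u,v)
cv2.imwrite('pics/g2.png',np.hstack([a,b]))
```

```text
[385.5 396.6 166.8] [ 3.141 -0.     2.648] 5.8667
244 226
259 181
```

View pics/g2.png

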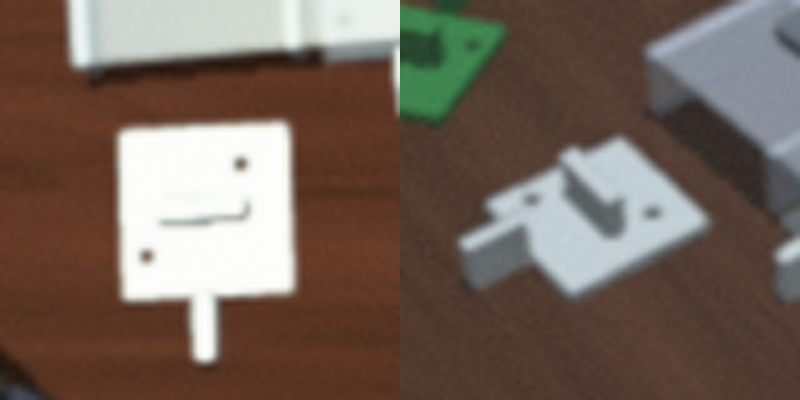

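Two holes are visible. In the top crop they sit at (146,257) and (240,163), which is Δy ≈ 64 mm, so this is plate a and matches the pin at −24. It lies flat in front of the rack. Fitting its pose.

Run:
```python
from fit import *
T=lambda x,y:('top',204+x/5-.4,186+y/5-.4)
S=lambda x,y:('side',219+x/5-.4,141+y/5-.4)
L=[(55,55,10),(55,-55,10),(-55,-55,10),(-55,55,10),(-28,40,10),(30,-24,10)]
t=[(*T(*p),l) for p,l in zip([(118,128),(290,122),(295,291),(122,300),(146,257),(240,163)],L)]
s=[(*S(*p),l) for p,l in zip([(222,137),(310,222),(172,292),(88,205),(132,200),(252,212)],L)]
for o in(t,s,t+s):
    q,r=fit(o,[510,260,.06]);print(q.round(3),r.round(1).tolist())
```

```text
[5.06196e+02 2.59514e+02 6.10000e-02] [[0.5, 0.7], [-0.8, 0.4], [-0.7, -0.3], [0.5, -0.5], [0.1, -0.3], [0.1, 0.1]]
[5.0663e+02 2.6120e+02 6.3000e-02] [[-0.0, 0.2], [-0.1, -0.2], [-0.1, 0.3], [-0.2, -0.1], [0.0, -0.2], [0.4, 0.1]]
[5.06297e+02 2.60125e+02 6.20000e-02] [[0.3, 0.7], [-1.0, 0.3], [-0.8, -0.3], [0.4, -0.5], [-0.1, -0.3], [-0.0, 0.0], [0.0, 0.4], [-0.0, -0.0], [-0.0, 0.6], [-0.1, 0.1], [0.1, 0.0], [0.4, 0.3]]
```

Request:
drive_tool(
  deltas="0.12 -0.137 0 -0.0323;0.12 -0.137 0 -0.0323;0.12 -0.137 0 -0.0323;0.12 -0.137 0 -0.0323;0.12 -0.137 0 -0.0323;0.12 -0.137 0 -0.0323;0.12 -0.137 0 -0.0323;0.12 -0.137 0 -0.0323;0.12 -0.137 0 -0.0323;0.12 -0.137 0 -0.0323",
)

```text
t: 6.8
eef_pos: [507.6, 255.8, 166.6]
tcp_rot: [-3.141, 0.0, 1.635]
ft_force: [-0.4, 0.6, 0.2]
opening: 0.499
grip_force: 0.0
```

Request:
drive_tool(
  deltas="0 0 -0.2 0;0 0 -0.2 0;0 0 -0.2 0;0 0 0 0;0 0 0 0;0 0 0 0",
)

```text
t: 7.3
eef_pos: [507.6, 257.3, 107.6]
tcp_rot: [3.141, -0.0, 1.639]
ft_force: [-0.0, 0.3, 0.4]
opening: 0.496
grip_force: 0.0
```

Request:
drive_tool(
  deltas="-0.013 0.02 -0.2 -0.002;0 0 -0.2 0;0 0 -0.2 0;0 0 -0.1 0;0 0 -0.07 0;0 0 0 0;0 0 0 0",
)

```text
t: 7.88
eef_pos: [506.3, 259.6, 30.4]
tcp_rot: [3.141, -0.0, 1.632]
ft_force: [0.1, -0.7, -0.2]
opening: 0.499
grip_force: 0.0
```

Request:
drive_tool(
  deltas="0 0 0 0;0 0 0 0;0 0 0 0;0 0 0 0;0 0 0 0;0 0 0 0;0 0 0 0;0 0 0 0",
  gripper=1,
)

```text
t: 8.55
eef_pos: [505.8, 259.5, 29.8]
tcp_rot: [-3.141, 0.0, 1.632]
ft_force: [-1.7, 0.2, 4.1]
opening: 0.149
grip_force: 30.0
```

Request:
drive_tool(
  deltas="0 0 0.05 0;0 0 0.15 0;0 0 0.2 0;0 0 0.3 0;0 0 0.3 0;0 0 0.3 0;0 0 0 0",
)

```text
t: 9.13
eef_pos: [507.6, 260.2, 164.8]
tcp_rot: [3.134, -0.002, 1.632]
ft_force: [1.2, -0.4, -4.0]
opening: 0.151
grip_force: 30.0
```

Request:
drive_tool(
  deltas="0.05 -0.1 0 0.0015;0.1 -0.28 0 0.0015;0.1 -0.28 0 0.0015;0.1 -0.28 0 0.0015;0.1 -0.28 0 0.0015;0.1 -0.28 0 0.0015;0.1 -0.28 0 0.0015;0.1 -0.28 0 0.0015;0.1 -0.28 0 0.0015;0.1 -0.28 0 0.0015",
)

```text
t: 9.97
eef_pos: [600.4, -4.5, 157.5]
tcp_rot: [-3.139, -0.001, 1.679]
ft_force: [0.7, -0.4, -4.8]
opening: 0.144
grip_force: 30.0
```

Request:
drive_tool(
  deltas="0.1 -0.28 0 0;0.1 -0.28 0 0;0.1 -0.28 0 0;0.1 -0.28 0 0;0.1 -0.28 0 0;0.1 -0.28 0 0;0.05 -0.15 0 0;0 0 0 0;0 0 0 0",
)

```text
t: 10.72
eef_pos: [665.0, -186.2, 157.5]
tcp_rot: [-3.139, -0.002, 1.677]
ft_force: [-0.1, 0.7, -4.8]
opening: 0.149
grip_force: 30.0
```

Run:
```python
from h import *
t,_=load('top');s,_=load('side')
a=cv2.resize(t[150:220,354:410,::-1],None,fx=7,fy=7,interpolation=cv2.INTER_CUBIC)
b=cv2.resize(s[215:285,347:419,::-1],None,fx=5.5,fy=7,interpolation=cv2.INTER_CUBIC)
o=np.hstack([a,b]);o=np.clip(o.astype(float)*1.25,0,255).astype(np.uint8);print(o.shape)
cv2.imwrite('pics/base.png',o)
```

```text
(490, 788, 3)
```

View pics/base.png

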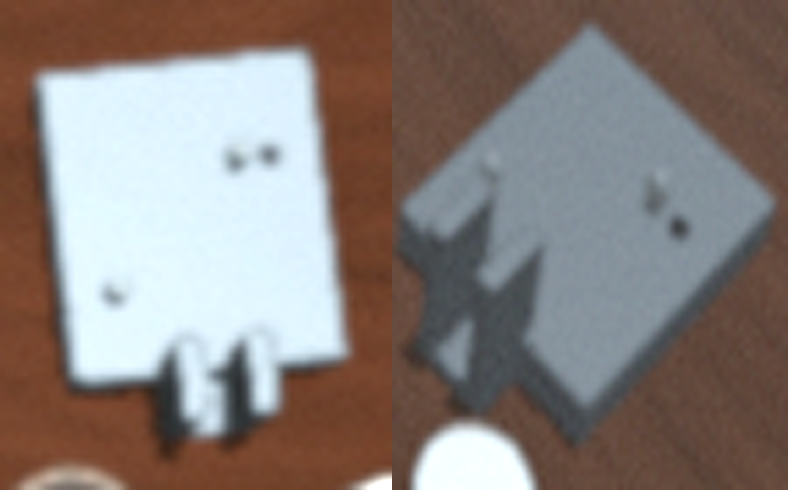

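Run:
```python
from fit import *
T=lambda x,y:('top',354+(x+.5)/7-.5,150+(y+.5)/7-.5)
S=lambda x,y:('side',347+(x-391.5)/5.5-.5,215+(y+.5)/7-.5)
C=[(75,65,30),(75,-65,30),(-75,-65,30),(-75,65,30)]
P=[(30,-40,30),(30,-24,40),(-28,40,40)]
tc=[(*T(*p),l) for p,l in zip([(39,73),(310,47),(347,354),(71,380)],C)]
tp=[(*T(*p),l) for p,l in zip([(268,154),(234,156),(116,288)],P)]
sc=[(*S(*p),l) for p,l in zip([(590,22),(777,203),(583,408),(401,208)],C)]
sp=[(*S(680,228),P[0]),(*S(657,176),(30,-24,48)),(*S(490,163),(-28,40,48))]
for n,o in dict(tc=tc,tp=tp,sc=sc,sp=sp,p=tp+sp,t=tc+tp,s=sc+sp,all=tc+tp+sc+sp).items():
    q,r=fit(o,[666,-188,.109]);print(n,q.round(3),r.round(1).tolist())
```

```text
tc [ 6.68661e+02 -1.88619e+02  1.07000e-01] [[-0.1, -0.4], [0.0, -0.3], [0.0, 0.3], [0.1, 0.3]]
tp [ 6.62468e+02 -1.87987e+02  1.16000e-01] [[-0.2, 0.1], [0.3, -0.3], [-0.1, 0.2]]
sc [ 6.67074e+02 -1.87858e+02  1.10000e-01] [[0.1, 0.2], [0.2, -0.2], [0.2, 0.2], [-0.7, -0.3]]
sp [ 6.62150e+02 -1.88112e+02  1.39000e-01] [[-0.3, -0.1], [0.3, 0.1], [0.0, 0.0]]
p [ 6.62296e+02 -1.88011e+02  1.27000e-01] [[-0.3, 0.0], [0.2, -0.3], [0.0, 0.3], [-0.3, -0.0], [0.3, 0.2], [0.1, -0.2]]
t [ 6.66192e+02 -1.88323e+02  1.07000e-01] [[-0.2, 0.3], [-0.1, 0.5], [-0.1, 1.1], [0.0, 1.0], [0.0, -0.9], [0.5, -1.3], [-0.1, -1.1]]
s [ 6.65131e+02 -1.87803e+02  1.12000e-01] [[-0.5, 0.4], [-0.3, 0.1], [-0.2, 0.6], [-1.2, 0.1], [0.3, -0.3], [1.1, -0.1], [0.8, -0.9]]
all [ 6.65516e+02 -1.88046e+02  1.10000e-01] [[-0.4, 0.6], [-0.2, 0.6], [-0.1, 1.2], [-0.0, 1.3], [-0.1, -0.7], [0.4, -1.1], [-0.1, -0.8], [-0.2, 0.4], [-0.2, 0.1], [-0.1, 0.5], [-1.0, 0.0], [0.5, -0.3], [1.2, -0.1], [1.0, -0.9]]
```

The pins give a seat at about (662.4, −188.3), yaw 0.11; the slab is about 5 mm longer towards the rear than I assumed. I'm aligning to the pins and lowering in steps.

Request:
drive_tool(
  deltas="-0.026 -0.021 0 0.001;0 0 -0.1 0;0 0 -0.2 0;0 0 -0.2 0;0 0 -0.1 0;0 0 0 0;0 0 0 0;0 0 0 0",
)

```text
t: 11.38
eef_pos: [663.8, -187.4, 100.6]
tcp_rot: [3.14, 0.001, 1.682]
ft_force: [0.9, -0.0, -4.0]
opening: 0.148
grip_force: 30.0
```

Run:
```python
from h import *
s=env.state();print(s['eef_pos'].round(1),s['tcp_rot'].round(3),s['ft_force'].round(1),s['t'])
t,_=snap('top');s,_=snap('side')
a=cv2.resize(t[150:220,354:410,::-1],None,fx=7,fy=7,interpolation=cv2.INTER_CUBIC)
b=cv2.resize(s[205:285,337:419,::-1],None,fx=4.8,fy=6.125,interpolation=cv2.INTER_CUBIC)
cv2.imwrite('pics/abv.png',np.hstack([a,b]))
```

```text
[ 663.8 -187.4  100.6] [3.140e+00 1.000e-03 1.682e+00] [ 0.9 -0.  -4. ] 11.3833
```

View pics/abv.png

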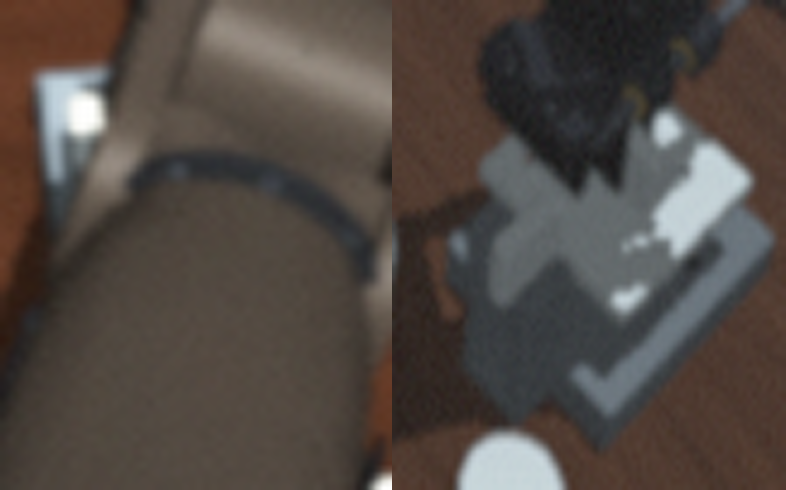

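Run:
```python
from fit import *
S=lambda x,y:('side',337+(x-391.5)/4.8-.5,205+(y+.5)/6.125-.5)
z=80.7
q,r=fit([(*S(753,180),(55,-55,z)),(*S(622,318),(-55,-55,z))],[662,-188,.11]);print(q.round(3),r.round(2).tolist())
```

```text
[ 6.63276e+02 -1.87419e+02  1.09000e-01] [[-0.3, 0.42], [0.29, -0.36]]
```

Request:
drive_tool(
  deltas="-0.014 -0.009 0 0;0 0 -0.1 0;0 0 -0.03 0;0 0 0 0;0 0 0 0;0 0 0 0",
)

```text
t: 11.98
eef_pos: [662.0, -188.5, 86.6]
tcp_rot: [3.142, -0.0, 1.682]
ft_force: [-0.1, -0.3, -4.7]
opening: 0.142
grip_force: 30.0
```

Request:
drive_tool(
  deltas="0 0 -0.02 0;0 0 -0.02 0;0 0 -0.02 0;0 0 -0.02 0;0 0 -0.015 0;0 0 -0.015 0;0 0 0 0;0 0 0 0",
)

```text
t: 12.65
eef_pos: [661.9, -188.5, 75.6]
tcp_rot: [-3.142, -0.0, 1.682]
ft_force: [-0.8, -0.7, -5.2]
opening: 0.144
grip_force: 30.0
```

Request:
drive_tool(
  deltas="0 0 -0.01 0;0 0 -0.01 0;0 0 -0.01 0;0 0 -0.01 0;0 0 -0.01 0;0 0 0 0;0 0 0 0",
)

```text
t: 13.23
eef_pos: [662.0, -188.5, 70.6]
tcp_rot: [3.141, 0.0, 1.682]
ft_force: [0.8, 0.4, -4.3]
opening: 0.145
grip_force: 30.0
```

The underside is now 7 mm below the pin tips with no reaction force, so both pins are in. Lowering to the deck.

Request:
drive_tool(
  deltas="0 0 -0.015 0;0 0 -0.015 0;0 0 -0.015 0;0 0 -0.015 0;0 0 -0.015 0;0 0 -0.01 0;0 0 0 0;0 0 0 0",
)

```text
t: 13.9
eef_pos: [662.0, -188.5, 62.0]
tcp_rot: [3.141, 0.0, 1.682]
ft_force: [2.1, -1.6, -7.3]
opening: 0.145
grip_force: 30.0
```

Request:
drive_tool(
  deltas="0 0 -0.01 0;0 0 -0.01 0;0 0 -0.005 0;0 0 0 0;0 0 0 0;0 0 0 0",
)

```text
t: 14.4
eef_pos: [662.0, -188.6, 59.9]
tcp_rot: [3.141, 0.0, 1.682]
ft_force: [1.9, -1.0, -1.7]
opening: 0.144
grip_force: 30.0
```

The plate's weight has come off the wrist at the expected height, so it is on the deck. Releasing and backing away.

Request:
drive_tool(
  deltas="0 0 -0.005 0;0 0 0 0;0 0 0 0",
)

```text
t: 14.65
eef_pos: [662.0, -188.5, 59.9]
tcp_rot: [3.141, 0.0, 1.682]
ft_force: [-0.9, -1.0, 5.5]
opening: 0.149
grip_force: 30.0
```

Request:
drive_tool(
  deltas="0 0 0 0;0 0 0 0;0 0 0 0;0 0 0 0;0 0 0 0;0 0 0 0",
  gripper=0.6,
)

```text
t: 15.15
eef_pos: [661.9, -188.4, 59.0]
tcp_rot: [-3.142, -0.0, 1.682]
ft_force: [0.2, -0.4, -0.5]
opening: 0.394
grip_force: 0.0
```

Request:
drive_tool(
  deltas="0 0 0.05 0;0 0 0.1 0;0 0 0.2 0;0 0 0.3 0;0 0 0.3 0;0 0 0.3 0;0 0.3 0.2 0;0 0.3 0.1 0;0 0.3 0 0;0 0.3 0 0",
)

```text
t: 15.98
eef_pos: [662.0, -67.4, 216.4]
tcp_rot: [3.139, 0.001, 1.681]
ft_force: [-0.1, -0.1, -0.4]
opening: 0.399
grip_force: 0.0
```

Request:
drive_tool(
  deltas="-0.1 0.3 0 0;-0.1 0.3 0 0;-0.1 0.3 0 0;-0.1 0.3 0 0;-0.1 0.3 0 0;-0.1 0.3 0 0;0 0 0 0",
)

```text
t: 16.57
eef_pos: [600.2, 115.8, 215.4]
tcp_rot: [3.141, -0.001, 1.685]
ft_force: [0.1, -0.1, -0.1]
opening: 0.397
grip_force: 0.0
```

Run:
```python
from h import *
t,_=snap('top');s,_=snap('side')
a=cv2.resize(t[150:245,344:424,::-1],None,fx=5,fy=5,interpolation=cv2.INTER_CUBIC)
b=cv2.resize(s[205:300,337:417,::-1],None,fx=5,fy=5,interpolation=cv2.INTER_CUBIC)
cv2.imwrite('pics/end.png',np.hstack([a,b]))
```

```text
(no output)
```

View pics/end.png

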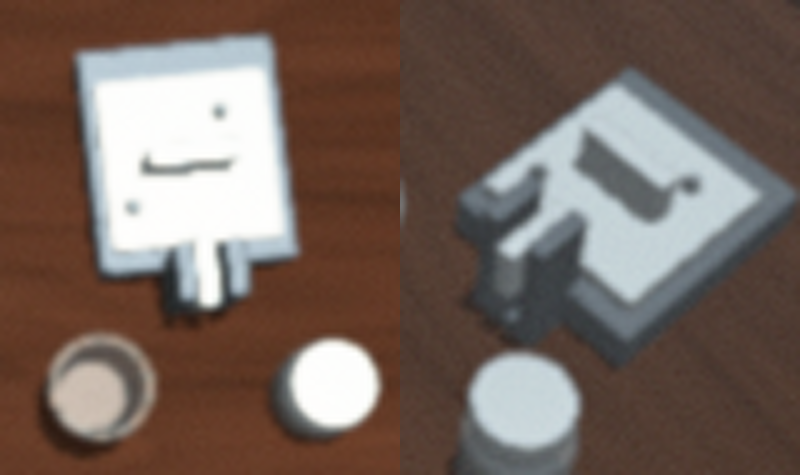

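The plate is flat on the deck. The pins show in both holes (top crop 132,207 and 219,110), the tongue stands between the cheeks (208,275), and the jar and beaker have not moved.

```bash
python3 -c "
from cell import env
print(env.job_done())"
```

```text
the job is handed in; nothing more can be done
None
```

Plate a fits: it is fully home on the left-most base, over both pins with its tongue between the cheeks; plate b was left in its rack, and I handed the job in at about 17 s.

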